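Refill the label roll stand

TASK

The label roll stand on the control room desk has run empty. Take its spindle by the black handle, thread it through both of the large label rolls standing side by side in their rack (not the small pair), lift the two off together, and lay the spindle back in the two forks of the stand with the large rolls hanging between the forks.

Things in the scene. Friction and masses are not known exactly. Their poses are not given: they have to be found in the camera images.
- spindle: Loose spindle, level in the stand's forks at the start: aluminium rod, 10 mm diameter, black handle on one end, 55 g. Its y axis runs along the rod from bare tip to handle (towards the robot's left). Origin on the rod's axis; from it the tip is at y = -95 mm, a 22 mm collar at +85 to +90, the handle at +90 to +155 (18 mm wide along x, 20 mm tall), overhanging outside the forks.
- roll_a: Large label roll: paper on a cardboard core, 66 mm diameter, 22 mm wide, 36 mm hole, 40 g. Origin: hole centre, 58 mm above the desk; y axis level along the hole. Stands on edge beside roll_b, holes in line, 31 mm between centres, roll_b nearer the stand (+y side). A like rack holds two small rolls (46 mm), not wanted.
- roll_b: Second large label roll, same size as roll_a; the one nearer the stand, so threaded first from that side. Both stand in one fixed grey plastic rack, 72 mm (x) by 68 mm (y), floor 25 mm and low walls 39 mm above the desk, below the holes. Lift straight up to leave it. Origin: hole centre, midway through the width; y axis along the hole.
- stand: Fixed dark steel stand: base plate 70 (x) by 170 (y) by 10 mm, two upright forks 8 mm thick at y = -65 and +65 mm. Each has a V mouth open upwards, 40 mm wide at its top, 98 mm above the desk. Seated, the spindle's axis is 85 mm above the desk, over the origin, along the stand's y axis; large rolls then hang with centres 72 mm up, clear of the base. Origin: centre of the base's underside.
Things that resemble listed ones, but are neither listed nor needed, are in the scene too. Leave any blue or pink look-alike of the roll_b alone.

How it is judged (in metres and radians):
On the way:
1. Both large rolls are on the spindle and lifted clear of their rack together (roll centres more than 85 mm above the desk, at the same time) (height (world z) of each of roll_a, roll_b above 0.085 m and y of roll_a in the frame of spindle between -0.085 and 0.075 m and x of roll_a in the frame of spindle between -0.022 and 0.022 m and z of roll_a in the frame of spindle between -0.022 and 0.022 m and y of roll_b in the frame of spindle between -0.085 and 0.075 m and x of roll_b in the frame of spindle between -0.022 and 0.022 m and z of roll_b in the frame of spindle between -0.022 and 0.022 m), for 0.2 s.
At the end, for the whole second after the job is handed in: The spindle lies at rest in both forks (axis 85 mm up within 6, within 8 mm of the centre line, 25 mm along it, 7 degrees), and both large rolls hang on it at rest between the forks (centres 64 to 80 mm up, within 13 mm of the centre line, 55 mm of the middle) (x of spindle in the frame of stand between -0.008 and 0.008 m and y of spindle in the frame of stand between -0.025 and 0.025 m and z of spindle in the frame of stand between 0.079 and 0.091 m and angle between the y axis of spindle and the y axis of stand, either way round below 0.12 rad and linear speed of spindle below 0.03 m/s and x of roll_a in the frame of stand between -0.013 and 0.013 m and y of roll_a in the frame of stand between -0.055 and 0.055 m and z of roll_a in the frame of stand between 0.064 and 0.08 m and linear speed of each of roll_a, roll_b below 0.05 m/s and x of roll_b in the frame of stand between -0.013 and 0.013 m and y of roll_b in the frame of stand between -0.055 and 0.055 m and z of roll_b in the frame of stand between 0.064 and 0.08 m); the robot touches nothing.
It also fails if it takes over 48 s, if anything falls off the work surface, if the arm or the gripper's body presses on something with over 40 N, if the wrist force passes 120 N, or if a joint passes its speed limit or range.

ROBOT

A 7-joint arm with a two-finger parallel gripper is mounted at the origin on the work surface. World frame = base frame: x ahead of the robot, y to its left, z up, the work surface at z = 0. Lengths are in mm, angles in rad, forces in N, time in s.
With the tool pointing down it reaches from about 425 to 825 mm from the base axis. Payload 3.6 kg.
Tool frame: the origin (TCP) lies between the finger pads; the fingertips stand 25 mm ahead of it and the grasp point (between the pads) lies 6 mm ahead of it (env.tip_extent is the z of the fingertips in the tool frame, in mm); z points along the fingers, y is the direction in which the jaws open and shut (so a half turn about z gives the same grasp; the last joint's range is limited). The gripper opens to 93 mm and grips with 3 to 60 N. Pads are 15 mm wide; open, the fingers measure 128 mm over their backs; the gripper's body (75 mm by 188 mm) begins 65 mm behind the grasp point.
Start: joints at [-1.175, 0.615, -0.013, 1.423, 0.008, 1.103, -0.04], TCP at [266.67, 592.748, 243.64] pointing down, gripper open.
Joint ranges: [-3.12, 3.12], [-0.3, 2.06], [-1.34, 1.32], [0.26, 2.42], [-1.36, 4.5], [0.01, 1.98], [-2.84, 2.84]. Speed limits (rad/s): [2.79, 2.79, 3.14, 3.14, 3.14, 3.14, 3.14].

INTERFACE

Orientations are given as a rotation vector (axis times angle).
In Python, from plant import readout, vision, job_done, env gives the robot as it stands. The module is installed in compiled form; this text tells all that it offers.
- The arm moves only by the tool carry_out, never from a script. Its argument "increments" is a list of rows, each a list of 6 numbers: the shift along the world's x, y, z in mm, then the turn, a rotation vector about the world's x, y, z in rad. In form: [[x, y, z, rx, ry, rz], ...]. A call has 1 to 20 rows; each row shifts and turns the commanded pose from where the row before left it; what a row does not reach is not made up. A row lasts 1/10 s, in which the tool goes at most 50 mm and 8.59 degrees, less where a joint would pass 70% of its speed; a pose out of reach is approached as far as the arm can. A call with a gripper value outside its range is refused whole. "claw" is the closure, from 0 (fully open) to 1 (shut), set as the call begins (left out, the last holds). The fingers move at their own pace and stop on an object; "grip_force" is the grip in N (left out, the last holds). Time passes only in rows, so rows that do not move let the fingers close. It gives the time, the measured TCP pose, the force and the opening at its end, in the units of the state.
- readout.get_state(): the state, without advancing time (a new reading comes with each control period).
- vision.camera(name): name is "scene" or "side" or "wrist"; returns (picture, depth): 420x560x3 uint8, red, green, blue; 420x560 float32, mm along the optical axis (not along the pixel's ray), 0 where there is no reading.
- vision.get_calibration(name): a dict with "mtx" (3x3 intrinsics, pixels), "rvec" (rotation vector, rad) and "tvec" (3), from world to camera coordinates, as OpenCV has them; the wrist camera has in their place "mount" (4x4, takes a point from camera to tool coordinates, whose origin is the TCP and whose axes are the flange's). Camera axes: x right, y down, z forward; pixel columns grow to the right and rows downward; lengths in mm; the calibration is good to about 2 mm. A picture is of the moment at which its call begins: read the wrist's pose just before it. get_calibration takes no time and is no camera call.
- job_done(): hands the job in, once; it reports no verdict.
The state is a dict: "t": time; "qpos": joint angles; "joint_velocities": joint speeds; "joint_torque": joint torques, N m; "position": TCP position; "ee_rot": TCP orientation; "contact_force": force on the tool from outside, world axes, zero at the start; "torque": the same for the moment, N m; "opening": finger opening in mm.
Only numpy, scipy, OpenCV 4.12 (cv2) and the standard library are available. Lean on these libraries where they do the work, as an engineer would, in place of code of your own. Each camera call takes 0.05 s, during which the arm holds its last target. There are 200 camera calls.

## Working session

There is one attempt and no reset: what is moved stays moved. The work goes in short steps, Python scripts to look and compute and a tool call to move; the robot and the scene stay as the last step left them, time stands still between calls to the robot, and variables do not carry over. Pictures are saved under pics/ and viewed, about 8 in all and at most 12, crops included, and the job is handed in when it is done.

Besides the shell and the picture viewer there is one more tool, called after "Call:" by a JSON object that holds its "name" and its "arguments", one argument or row to a line. carry_out: Moves the arm, as the interface text tells. Its arguments: {"type":"object","properties":{"increments":{"type":"array","items":{"type":"array","items":{"type":"number"}}},"claw":{"type":"number"},"grip_force":{"type":"number"}},"required":["increments"]}

```bash
mkdir -p pics
cat > h.py <<'E'
import numpy as np, cv2
from plant import readout, vision, env
from scipy.spatial.transform import Rotation as R
def st(): return readout.get_state()
def grab(n):
    s=st(); p,d=vision.camera(n); c=vision.get_calibration(n); K=np.array(c['mtx'],float)
    if 'mount' in c:
        T=np.eye(4); T[:3,:3]=R.from_rotvec(s['ee_rot']).as_matrix(); T[:3,3]=s['position']; M=T@np.array(c['mount'])
    else:
        E=np.eye(4); E[:3,:3]=cv2.Rodrigues(np.array(c['rvec'],float))[0]; E[:3,3]=np.ravel(c['tvec']); M=np.linalg.inv(E)
    v,u=np.mgrid[:420,:560]
    P=np.stack([(u-K[0,2])/K[0,0]*d,(v-K[1,2])/K[1,1]*d,d],-1)@M[:3,:3].T+M[:3,3]
    P[d==0]=np.nan
    return p,d,P,K,M
def save(n,p,s=1): cv2.imwrite('pics/'+n+'.png',cv2.resize(p[:,:,::-1],None,fx=s,fy=s,interpolation=cv2.INTER_CUBIC))
E
python3 - <<'E'
from h import *
s=st();print({k:np.round(v,3) for k,v in s.items()},env.tip_extent)
a=[]
for n in ['scene','side']:
    p,d,P,K,M=grab(n); np.savez(n,p=p,P=P); a.append(p); print(n,M[:3,3].round(),M[:3,2].round(2))
save('s0',np.vstack(a)[:, :],0.71)
save('sc',a[0],1.4);save('sd',a[1],1.4)
E
```

```text
{'t': np.float64(0.0), 'qpos': array([-1.175,  0.616, -0.013,  1.425,  0.008,  1.103, -0.04 ]), 'joint_velocities': array([ 0.001, -0.001,  0.001,  0.001,  0.001, -0.003, -0.001]), 'joint_torque': array([ 0.0000e+00, -4.5893e+01,  2.0900e-01, -1.6574e+01, -6.1000e-02,
        2.0000e-02,  0.0000e+00]), 'position': array([266.386, 592.139, 242.509]), 'ee_rot': array([-0.659, -3.071,  0.004]), 'contact_force': array([-0.256,  0.094, -0.532]), 'torque': array([ 0.004, -0.049,  0.056]), 'opening': np.float64(93.295)} 25.0
scene [1248.  198.  725.] [-0.68 -0.26 -0.68]
side [308. 436. 661.] [ 0.36 -0.57 -0.74]
```

View pics/sc.png

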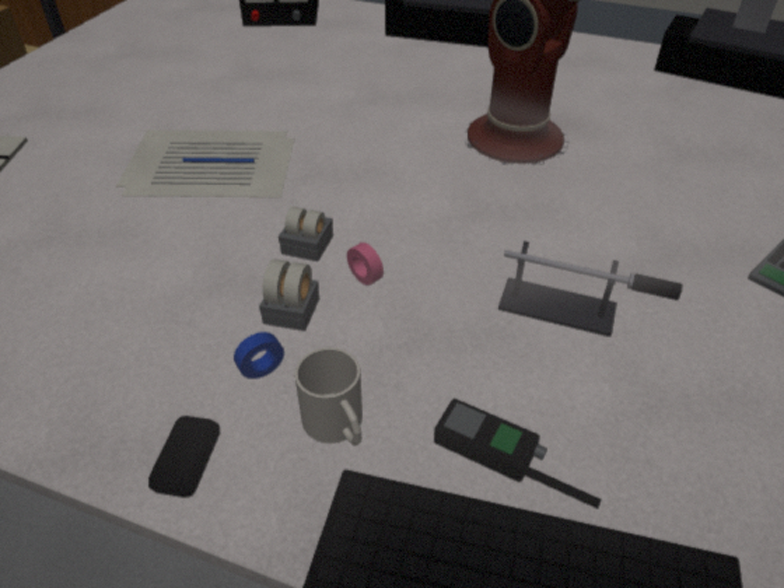

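View pics/sd.png

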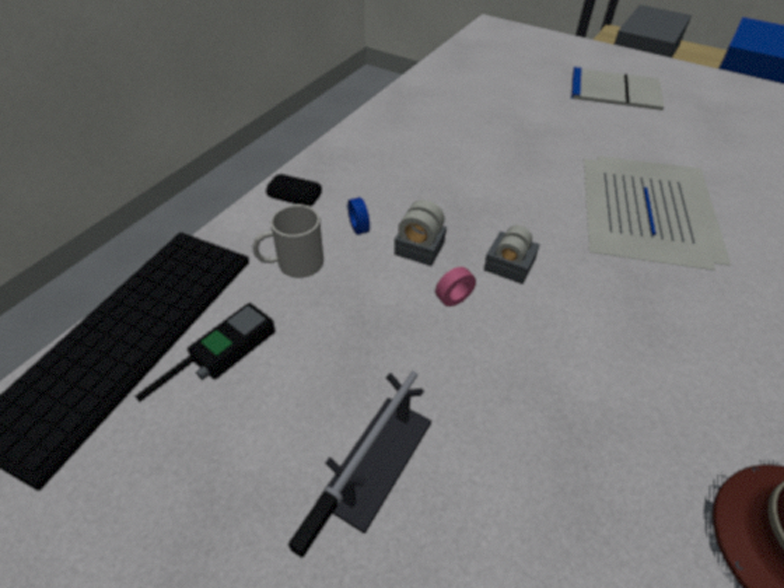

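Two cream roll pairs sit in grey racks: scene (288,290) with side (420,230), and scene (306,232) with side (512,252), in 1.4x pixels. The first looks larger, so I'll measure both. The pink ring at scene (365,263) and the blue one at (259,355) are look-alikes. The spindle is in the stand, with its handle at scene (655,287).

Run:
```python
from h import *
for n in ['scene','side']:
    z=np.load(n+'.npz');P=z['P'];p=z['p']
    boxes={'scene':{'bigrack':(255,255,325,330),'smallrack':(275,203,337,262),'stand':(495,238,690,335),'pink':(343,240,388,288),'mug':(290,340,365,445),'phone':(430,395,605,510)},
     'side':{'bigrack':(388,195,452,265),'smallrack':(482,222,542,282),'stand':(285,365,435,555)}}[n]
    for k,b in boxes.items():
        x0,y0,x1,y1=[int(v/1.4) for v in b]
        Q=P[y0:y1,x0:x1].reshape(-1,3);c=p[y0:y1,x0:x1].reshape(-1,3).astype(int)
        ok=~np.isnan(Q[:,0]);Q=Q[ok];c=c[ok]
        m=Q[:,2]>12
        print(n,k,'table z',np.median(Q[~m][:,2]).round(1),'n',m.sum(),'min',np.percentile(Q[m],2,0).round(),'max',np.percentile(Q[m],98,0).round())
        if 'rack' in k:
            w=(Q[:,2]>44)
            print('  roll part min',np.percentile(Q[w],2,0).round(),'max',np.percentile(Q[w],98,0).round(), 'topmost',Q[np.argsort(-Q[:,2])[:8]].round().tolist())
            r=(Q[:,2]>33)&(Q[:,2]<42)&(c.max(1)<100)
            if r.sum()>5: print('  rect',cv2.minAreaRect(Q[r,:2].astype(np.float32)))
        if k=='stand':
            w=Q[:,2]>70; q=Q[w]
            mu=q.mean(0);U=np.linalg.svd(q-mu)[2][0]; print('  all>70',w.sum(),mu.round(1),U.round(3))
            w=(Q[:,2]>78)&(c.min(1)>75); q=Q[w]
            if len(q)>10:
                mu=np.median(q,0);U=np.linalg.svd(q-mu,full_matrices=False)[2][0];t=(q-mu)@U; print('  bright rod',w.sum(),mu.round(1),U.round(3),t.min(),t.max(), (mu+U*t.min()).round(),(mu+U*t.max()).round())
            b=(Q[:,2]>5)&(Q[:,2]<16);print('  base',b.sum(),cv2.minAreaRect(Q[b,:2].astype(np.float32)))
```

```text
scene bigrack table z -0.0 n 1573 min [ 594. -226.   14.] max [ 667. -165.   91.]
  roll part min [ 601. -224.   46.] max [ 663. -172.   91.] topmost [[627.0, -187.0, 93.0], [627.0, -190.0, 92.0], [631.0, -208.0, 92.0], [635.0, -219.0, 92.0], [630.0, -206.0, 92.0], [635.0, -212.0, 92.0], [633.0, -216.0, 92.0], [631.0, -226.0, 92.0]]
  rect ((628.5399169921875, -201.06344604492188), (74.78643798828125, 68.40231323242188), 7.808619499206543)
scene smallrack table z 0.0 n 1020 min [ 445. -278.   14.] max [ 515. -214.   71.]
  roll part min [ 460. -273.   44.] max [ 574. -221.   77.] topmost [[618.0, -218.0, 89.0], [617.0, -216.0, 89.0], [618.0, -225.0, 87.0], [616.0, -223.0, 87.0], [613.0, -216.0, 86.0], [615.0, -222.0, 86.0], [609.0, -216.0, 83.0], [609.0, -230.0, 81.0]]
  rect ((477.05718994140625, -249.212158203125), (78.14701843261719, 69.23162841796875), 4.586554527282715)
scene stand table z -0.5 n 1262 min [458.  95.  13.] max [496. 329.  96.]
  all>70 1042 [477.2 230.9  87.7] [ 0.003 -1.    -0.007]
  bright rod 539 [477.9 191.7  87.5] [ 0.029 -1.    -0.01 ] -141.86482812233763 1
[... 944 characters left out ...]
max [ 497. -219.   73.] topmost [[472.0, -225.0, 74.0], [477.0, -254.0, 74.0], [479.0, -230.0, 73.0], [481.0, -257.0, 73.0], [481.0, -270.0, 73.0], [479.0, -259.0, 73.0], [482.0, -232.0, 73.0], [480.0, -238.0, 73.0]]
  rect ((476.3174133300781, -245.84136962890625), (70.56867218017578, 67.19617462158203), 3.895805835723877)
side stand table z 1.4 n 2535 min [446.  99.  12.] max [504. 332.  98.]
  all>70 1703 [473.9 236.2  92. ] [-0.031  0.999  0.021]
  bright rod 670 [475.5 196.3  90.6] [-0.006  1.     0.012] -109.53520188668492 139.05069540174142 [476.  87.  89.] [475. 335.  92.]
  base 2626 ((486.360107421875, 189.70318603515625), (185.2530517578125, 192.96592712402344), 38.81771469116211)
```

Rolls confirmed. The pair at world (628,-199) tops out at 92 mm, which fits large rolls (58+33). The pair at (477,-248) tops out at 73 mm, so those are the small ones. Next I'll move above the handle.

Call:
{"name": "carry_out", "arguments": {
  "increments": [
    [8,-11,0,0,0,-0.05],
    [14,-20,0,0,0,-0.08],
    [15,-22,0,0,0,-0.08],
    [15,-22,0,0,0,-0.08],
    [15,-22,0,0,0,-0.08],
    [15,-22,0,0,0,-0.08],
    [15,-22,0,0,0,-0.08],
    [15,-22,0,0,0,-0.08],
    [15,-22,0,0,0,-0.08],
    [15,-22,0,0,0,-0.08],
    [15,-22,0,0,0,-0.08],
    [15,-22,0,0,0,-0.08],
    [15,-22,0,0,0,-0.08],
    [12,-12,0,0,0,-0.08],
    [8,-5,0,0,0,-0.03],
    [0,0,0,0,0,0],
    [0,0,0,0,0,0]
  ]
}}

```text
t: 1.8
position: [473.2, 303.5, 243.4]
ee_rot: [-2.188, -2.253, 0.0]
contact_force: [-0.6, 0.3, 0.3]
opening: 93.0
```

Run:
```python
from h import *
s=st();print(s['position'],R.from_rotvec(s['ee_rot']).as_matrix().round(3),s['qpos'].round(2))
p,d,P,K,M=grab('wrist');np.savez('w1',p=p,P=P);print(vision.get_calibration('wrist')['mount'],M[:3,3])
save('w1',p,1.4)
```

```text
[473.18913619 303.54907126 243.42153346] [[-0.03   1.    -0.001]
 [ 1.     0.03   0.001]
 [ 0.001 -0.001 -1.   ]] [-0.81  0.49  0.31  1.69 -0.17  0.99 -0.41]
[[-1.34642844e-03 -9.66439119e-01 -2.56892228e-01  7.22479781e+01]
 [ 9.99998883e-01 -1.46792714e-03  2.81189034e-04 -6.93123168e-01]
 [-6.48851156e-04 -2.56891563e-01  9.66440016e-01 -1.40892760e+02]
 [ 0.00000000e+00  0.00000000e+00  0.00000000e+00  1.00000000e+00]] [470.49290234 375.64968053 384.36568241]
```

View pics/w1.png

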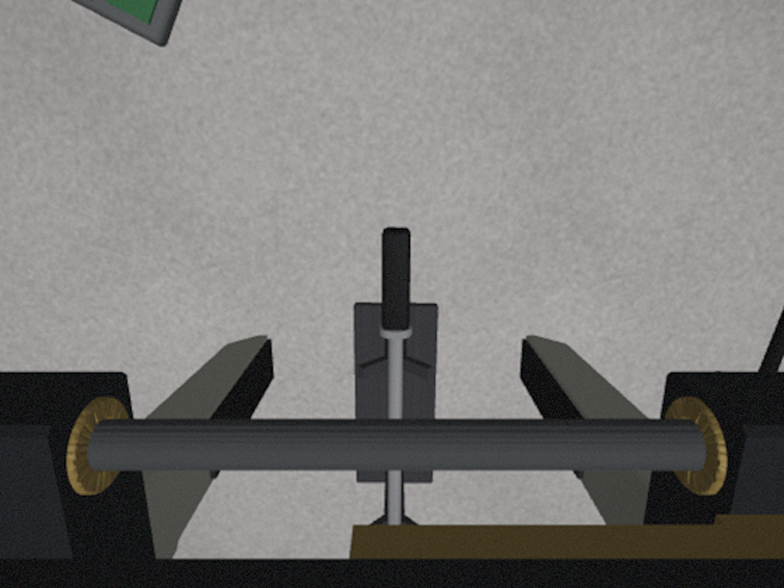

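The wrist view shows the handle at (396,278), the collar at (396,332), the base plate at (396,390) and the near fork at (396,362). I'll measure them.

Run:
```python
from h import *
z=np.load('w1.npz');P=z['P'];p=z['p'].astype(int)
Q=P[155:300,240:330].reshape(-1,3);c=p[155:300,240:330].reshape(-1,3)
h=(Q[:,2]>85)&(Q[:,2]<102)&(c.max(1)<60);q=Q[h];print('handle',h.sum(),q.min(0).round(1),q.max(0).round(1),np.median(q,0).round(1),cv2.minAreaRect(q[:,:2].astype(np.float32)))
m=(Q[:,2]>75)&(Q[:,2]<102)&(c.min(1)>80)&(Q[:,1]<262);q=Q[m];print('rod',m.sum(),np.percentile(q,[1,50,99],0).round(1))
if len(q)>9: print(np.polyfit(q[:,1],q[:,0],1), np.polyfit(q[:,1],q[:,2],1))
Q=P[200:350,240:330].reshape(-1,3)
b=(Q[:,2]>6)&(Q[:,2]<14);q=Q[b];print('base',cv2.minAreaRect(q[:,:2].astype(np.float32)),q.max(0),np.median(q[:,2]))
t=Q[Q[:,2]<5][:,2];print('table',np.nanmedian(t))
```

```text
handle 1798 [448.3 203.   85. ] [497.5 335.6  99.6] [471.8 296.2  94.6] ((467.4275207519531, 269.1376037597656), (49.23235321044922, 130.5622100830078), 11.419818878173828)
rod 512 [[469.2 205.5  83.1]
 [473.6 234.8  89.2]
 [478.1 261.6  90.9]]
[-2.29641618e-02  4.78982065e+02] [5.24755928e-04 8.87818933e+01]
base ((474.0380859375, 177.46136474609375), (70.05364990234375, 170.66677856445312), 1.1319465637207031) [510.42407785 263.01952835  12.76739747] 9.932789629847065
table -0.046490337954651295
```

Call:
{"name": "carry_out", "arguments": {
  "increments": [
    [-1,-1,-8,0,0,-0.007],
    [0,0,-18,0,0,0],
    [0,0,-22,0,0,0],
    [0,0,-22,0,0,0],
    [0,0,-22,0,0,0],
    [0,0,-22,0,0,0],
    [0,0,-18,0,0,0],
    [0,0,-12,0,0,0],
    [0,0,-6,0,0,0],
    [0,0,-2,0,0,0],
    [0,0,0,0,0,0]
  ]
}}

```text
t: 2.95
position: [472.9, 302.0, 91.9]
ee_rot: [2.198, 2.245, 0.001]
contact_force: [0.2, -0.2, 0.2]
opening: 92.8
```

Call:
{"name": "carry_out", "arguments": {
  "increments": [
    [0,0,0,0,0,0],
    [0,0,0,0,0,0],
    [0,0,0,0,0,0],
    [0,0,0,0,0,0],
    [0,0,0,0,0,0],
    [0,0,0,0,0,0],
    [0,0,0,0,0,0],
    [0,0,0,0,0,0]
  ],
  "claw": 1,
  "grip_force": 40
}}

```text
t: 3.75
position: [472.7, 301.7, 91.6]
ee_rot: [-2.198, -2.245, 0.0]
contact_force: [-0.2, 0.0, -0.6]
opening: 33.4
```

Call:
{"name": "carry_out", "arguments": {
  "increments": [
    [0,0,0,0,0,0],
    [0,0,0,0,0,0],
    [0,0,0,0,0,0],
    [0,0,0,0,0,0],
    [0,0,0,0,0,0]
  ]
}}

```text
t: 4.25
position: [472.7, 301.8, 91.6]
ee_rot: [-2.198, -2.245, -0.0]
contact_force: [0.2, -0.4, -0.2]
opening: 17.8
```

Call:
{"name": "carry_out", "arguments": {
  "increments": [
    [0,0,4,0,0,0],
    [0,0,10,0,0,0],
    [0,0,15,0,0,0],
    [0,0,15,0,0,0],
    [0,0,10,0,0,0],
    [0,0,4,0,0,0],
    [3,-6,0,0,0,0.006],
    [6,-13,0,0,0,0.009],
    [9,-18,0,0,0,0.01],
    [9,-18,0,0,0,0.01],
    [9,-18,0,0,0,0.01],
    [9,-18,0,0,0,0.01],
    [9,-18,0,0,0,0.01],
    [9,-18,0,0,0,0.01],
    [9,-18,0,0,0,0.01],
    [9,-18,0,0,0,0.01],
    [9,-18,0,0,0,0.01],
    [9,-18,0,0,0,0.01],
    [9,-18,0,0,0,0.01],
    [6,-14,0,0,0,0.001]
  ]
}}

```text
t: 6.25
position: [586.7, 68.5, 148.9]
ee_rot: [-2.054, -2.377, 0.003]
contact_force: [-0.3, -0.3, 0.0]
opening: 17.8
```

Call:
{"name": "carry_out", "arguments": {
  "increments": [
    [3,-2,-10,0,0,0],
    [0,0,-15,0,0,0],
    [0,0,-20,0,0,0],
    [0,0,-18,0,0,0],
    [0,0,-12,0,0,0],
    [0,0,-8,0,0,0],
    [0,0,-2,0,0,0],
    [0,0,0,0,0,0],
    [0,0,0,0,0,0]
  ]
}}

```text
t: 7.15
position: [590.3, 68.8, 65.3]
ee_rot: [2.052, 2.378, 0.002]
contact_force: [-0.2, 0.1, -0.1]
opening: 18.0
```

```bash
cat > fit.py <<'E'
from h import *
from scipy.optimize import least_squares
import sys
def run(tag):
    s=st();print('tcp',s['position'].round(1),s['ee_rot'].round(3),s['contact_force'].round(1))
    for n in ['scene','side']:
        p,d,P,K,M=grab(n);save(tag+n,p);np.savez(tag+n,p=p,P=P)
        c=p.astype(int);Q=P
        bright=c.min(2)>75
        w=(Q[...,0]>585)&(Q[...,0]<670)&(Q[...,1]>-230)&(Q[...,1]<-165)&(Q[...,2]>62)&(Q[...,2]<96)
        q=Q[w];a0=-199
        f=lambda v:np.hypot(q[:,0]-v[0]-v[1]*(q[:,1]-a0),q[:,2]-v[2])-33
        r=least_squares(f,[627,-.15,58],loss='soft_l1').x
        print(n,'roll axis x@-199',r[0].round(1),'slope',r[1].round(3),'z',r[2].round(1),'yrange',np.percentile(q[:,1],[1,99]).round(1))
        e=s['position']
        w=(Q[...,1]<e[1]-38)&(Q[...,1]>-165)&(abs(Q[...,0]-(e[0]-.14*(Q[...,1]-e[1])))<15)&(Q[...,2]>e[2]-40)&(Q[...,2]<e[2]+20)
        q=Q[w]
        f=lambda v:np.hypot(q[:,0]-v[0]-v[1]*(q[:,1]+70),q[:,2]-v[2]-v[3]*(q[:,1]+70))-5
        v=least_squares(f,[e[0]+20,-.14,e[2]-6,0],loss='soft_l1').x
        print(n,'rod',len(q),'x@-70',v[0].round(1),'slope',v[1].round(3),'z@-70',v[2].round(1),'slope',v[3].round(4),'y',np.percentile(q[:,1],[1,99]).round(1))
        print('  rod x,z at -199:',(v[0]-129*v[1]).round(1),(v[2]-129*v[3]).round(1))
run(sys.argv[1])
E
python3 fit.py a; python3 -c "
import cv2,numpy as np
a=cv2.imread('pics/ascene.png')[150:290,150:400];b=cv2.imread('pics/aside.png')[110:350,150:400]
cv2.imwrite('pics/a.png',cv2.resize(np.vstack([a,b]),None,fx=1.57,fy=1.57))"
```

```text
tcp [590.3  68.8  65.3] [2.052e+00 2.378e+00 2.000e-03] [-0.2  0.1 -0.1]
scene roll axis x@-199 628.0 slope -0.139 z 56.6 yrange [-225.4 -171.5]
scene rod 403 x@-70 610.5 slope -0.151 z@-70 58.0 slope -0.0011 y [-144.1   21.6]
  rod x,z at -199: 629.9 58.1
side roll axis x@-199 629.0 slope -0.157 z 57.7 yrange [-227.4 -169.1]
side rod 152 x@-70 612.5 slope -0.148 z@-70 59.6 slope 0.0031 y [-153.9  -44.4]
  rod x,z at -199: 631.6 59.2
```

View pics/a.png

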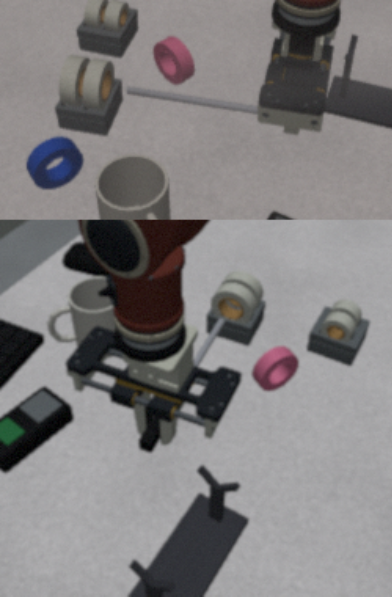

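The crops show the rod tip just in front of roll_b, at about (128,90) in the scene crop, on the line of the hole. The fits in both views put the rod 2 mm too far in +x and its slope matches. I'll correct that and insert.

Call:
{"name": "carry_out", "arguments": {
  "increments": [
    [-2,0,-0.5,0,0,0],
    [0.5,-3.5,0,0,0,0],
    [1.1,-7.4,0,0,0,0],
    [1.1,-7.4,0,0,0,0],
    [1.1,-7.4,0,0,0,0],
    [1.1,-7.4,0,0,0,0],
    [1.1,-7.4,0,0,0,0],
    [1.1,-7.4,0,0,0,0],
    [1.1,-7.4,0,0,0,0],
    [1.1,-7.4,0,0,0,0],
    [0,0,0,0,0,0]
  ]
}}

```text
t: 8.35
position: [597.2, 4.0, 64.2]
ee_rot: [2.054, 2.375, -0.001]
contact_force: [-0.4, -0.0, -0.4]
opening: 18.0
```

Call:
{"name": "carry_out", "arguments": {
  "increments": [
    [1.1,-7.4,0,0,0,0],
    [1.1,-7.4,0,0,0,0],
    [1.1,-7.4,0,0,0,0],
    [1.1,-7.4,0,0,0,0],
    [1.1,-7.4,0,0,0,0],
    [1.1,-7.4,0,0,0,0],
    [1.1,-7.4,0,0,0,0],
    [1.1,-7.4,0,0,0,0],
    [1.1,-7.4,0,0,0,0],
    [1.1,-7.4,0,0,0,0],
    [1.1,-7.4,0,0,0,0],
    [0.6,-4,0,0,0,0],
    [0,0,0,0,0,0],
    [0,0,0,0,0,0]
  ]
}}

```text
t: 9.75
position: [609.6, -79.0, 64.1]
ee_rot: [-2.052, -2.378, -0.0]
contact_force: [-0.1, 1.3, -0.0]
opening: 17.5
```

```bash
python3 fit.py b; python3 -c "
import cv2,numpy as np
a=cv2.imread('pics/bscene.png')[150:290,150:400];b=cv2.imread('pics/bside.png')[110:350,150:400]
cv2.imwrite('pics/b.png',cv2.resize(np.vstack([a,b]),None,fx=1.57,fy=1.57))"
```

```text
tcp [609.6 -79.   64.1] [-2.052 -2.378 -0.   ] [-0.1  1.3 -0. ]
scene roll axis x@-199 628.0 slope -0.14 z 56.5 yrange [-225.7 -171.2]
scene rod 42 x@-70 592.9 slope -0.388 z@-70 68.7 slope 0.0735 y [-164.6 -145.1]
  rod x,z at -199: 643.0 59.3
side roll axis x@-199 631.6 slope -0.066 z 59.0 yrange [-229.7 -176.3]Traceback (most recent call last):
  File "fit.py", line 22, in <module>
    run(sys.argv[1])
    ~~~^^^^^^^^^^^^^
  File "fit.py", line 20, in run
    print(n,'rod',len(q),'x@-70',v[0].round(1),'slope',v[1].round(3),'z@-70',v[2].round(1),'slope',v[3].round(4),'y',np.percentile(q[:,1],[1,99]).round(1))
                                                                                                                     ~~~~~~~~~~~~~^^^^^^^^^^^^^^^
    return _quantile_unchecked(
        a, q, axis, out, overwrite_input, method, keepdims, weights)
    return _ureduce(a,
                    func=_quantile_ureduce_func,
    ...<5 lines>...
                    overwrite_input=overwrite_input,
                    method=method)
    r = func(a, **kwargs)
    result = _quantile(arr,
                       quantiles=q,
    ...<2 lines>...
                       out=out,
                       weights=wgt)
    slices_having_nans = np.isnan(arr[-1, ...])
                                  ~~~^^^^^^^^^
IndexError: index -1 is out of bounds for axis 0 with size 0
```

View pics/b.png

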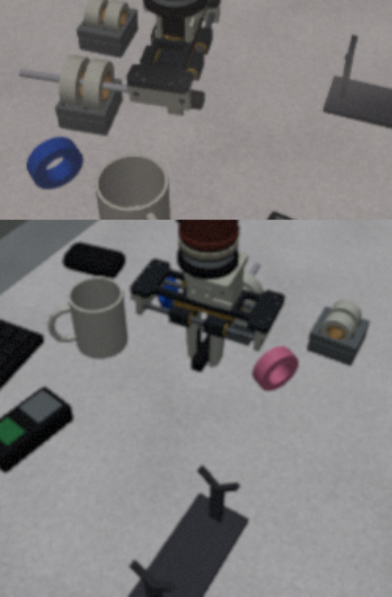

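The rod is through both rolls, with its bare tip showing beyond roll_a at crop (22,72). The rolls haven't moved. Lifting.

Call:
{"name": "carry_out", "arguments": {
  "increments": [
    [0,0,3,0,0,0],
    [0,0,4,0,0,0],
    [0,0,3,0,0,0],
    [0,0,2,0,0,0],
    [0,0,2,0,0,0],
    [0,0,3,0,0,0],
    [0,0,4,0,0,0],
    [0,0,6,0,0,0],
    [0,0,8,0,0,0],
    [0,0,9,0,0,0],
    [0,0,9,0,0,0],
    [0,0,9,0,0,0],
    [0,0,9,0,0,0],
    [0,0,9,0,0,0],
    [0,0,9,0,0,0],
    [0,0,8,0,0,0],
    [0,0,6,0,0,0],
    [0,0,4,0,0,0],
    [0,0,2,0,0,0],
    [0,0,0,0,0,0]
  ]
}}

```text
t: 11.85
position: [609.7, -79.4, 173.2]
ee_rot: [-2.052, -2.379, -0.0]
contact_force: [-0.2, 0.3, -1.0]
opening: 17.7
```

Call:
{"name": "carry_out", "arguments": {
  "increments": [
    [0,0,0,0,0,0],
    [0,0,0,0,0,0],
    [0,0,0,0,0,0]
  ]
}}

```text
t: 12.15
position: [609.5, -79.3, 172.8]
ee_rot: [-2.052, -2.378, 0.001]
contact_force: [0.7, -0.8, -1.1]
opening: 17.8
```

Run:
```python
from h import *
s=st();print(s['position'],s['contact_force'],s['opening'])
p,d,P,K,M=grab('scene')
Q=P.reshape(-1,3);w=(Q[:,0]>580)&(Q[:,0]<680)&(Q[:,1]>-320)&(Q[:,1]<-140)&(Q[:,2]>125)&(Q[:,2]<200);q=Q[w]
for y in range(-310,-140,8):
    a=q[(q[:,1]>=y)&(q[:,1]<y+8)]
    if len(a):print(y,len(a),a.min(0).round(),a.max(0).round())
save('c',p[60:290,100:400],2)
```

```text
[609.51108648 -79.3196244  172.80143278] [ 0.73792381 -0.80857019 -1.10138163] 17.75142147896912
-294 19 [ 640. -294.  162.] [ 647. -286.  170.]
-286 20 [ 638. -286.  163.] [ 646. -278.  171.]
-278 21 [ 638. -277.  163.] [ 645. -270.  172.]
-270 20 [ 636. -269.  163.] [ 644. -262.  171.]
-262 20 [ 635. -262.  162.] [ 642. -254.  171.]
-254 20 [ 632. -254.  161.] [ 641. -246.  172.]
-246 20 [ 632. -246.  162.] [ 639. -238.  172.]
-238 8 [ 632. -238.  164.] [ 639. -235.  171.]
-230 52 [ 614. -229.  140.] [ 663. -222.  186.]
-222 158 [ 612. -222.  127.] [ 665. -214.  186.]
-214 177 [ 604. -214.  131.] [ 663. -206.  186.]
-206 145 [ 622. -206.  126.] [ 664. -201.  185.]
-198 73 [ 610. -198.  134.] [ 660. -190.  186.]
-190 171 [ 607. -190.  126.] [ 661. -182.  187.]
-182 273 [ 593. -182.  126.] [ 659. -174.  186.]
-174 120 [ 619. -174.  127.] [ 657. -166.  185.]
-166 22 [ 618. -166.  162.] [ 630. -159.  171.]
-158 23 [ 618. -158.  162.] [ 627. -150.  171.]
-150 13 [ 618. -150.  162.] [ 625. -144.  171.]
```

View pics/c.png

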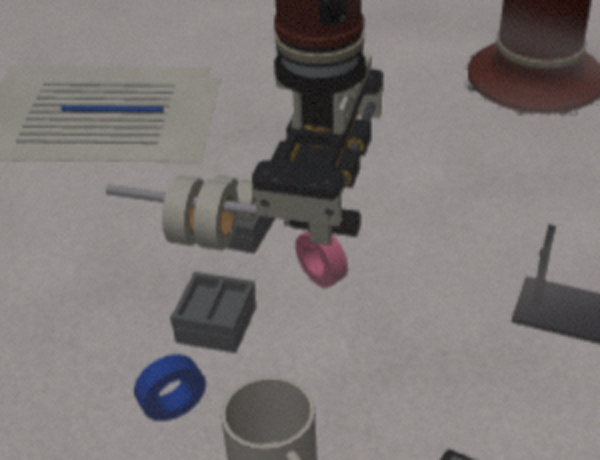

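Both large rolls hang on the level rod and the rack is empty, at crop (214,310). Carrying them to the stand.

Call:
{"name": "carry_out", "arguments": {
  "increments": [
    [-0.7,2,0,0,0,0],
    [-1.8,5,0,0,0,0],
    [-2.9,8,0,0,0,0],
    [-4,11,0,0,0,0],
    [-5,14,0,0,0,0],
    [-5.4,15,0,0,0,-0.003],
    [-5.4,15,0,0,0,-0.006],
    [-5.4,15,0,0,0,-0.006],
    [-5.4,15,0,0,0,-0.006],
    [-5.4,15,0,0,0,-0.006],
    [-5.4,15,0,0,0,-0.006],
    [-5.4,15,0,0,0,-0.006],
    [-5.4,15,0,0,0,-0.006],
    [-5.4,15,0,0,0,-0.006],
    [-5.4,15,0,0,0,-0.006],
    [-5.4,15,0,0,0,-0.006],
    [-5.4,15,0,0,0,-0.006],
    [-5.4,15,0,0,0,-0.006]
  ]
}}

```text
t: 14.0
position: [524.4, 157.2, 173.3]
ee_rot: [-2.14, -2.3, -0.001]
contact_force: [-0.2, 0.2, -1.8]
opening: 17.7
```

Call:
{"name": "carry_out", "arguments": {
  "increments": [
    [-5.4,15,0,0,0,-0.006],
    [-5.4,15,0,0,0,-0.006],
    [-5.4,15,0,0,0,-0.006],
    [-5.4,15,0,0,0,-0.006],
    [-5.4,15,0,0,0,-0.006],
    [-5.4,15,0,0,0,-0.006],
    [-5.4,15,0,0,0,-0.006],
    [-5,14,0,0,0,-0.006],
    [-4.7,12,0,0,0,-0.003],
    [-3.2,9,0,0,0,0],
    [-2,6,0,0,0,0],
    [-1,3,0,0,0,0],
    [0,0,0,0,0,0],
    [0,0,0,0,0,0],
    [0,0,0,0,0,0],
    [0,0,0,0,0,0]
  ]
}}

```text
t: 15.6
position: [471.7, 304.1, 173.2]
ee_rot: [2.199, 2.243, -0.0]
contact_force: [0.6, 0.9, -1.2]
opening: 17.8
```

Run:
```python
from h import *
s=st();print(s['position'],R.from_rotvec(s['ee_rot']).as_matrix().round(3)[:2,1],s['contact_force'])
for n in ['scene','side']:
    p,d,P,K,M=grab(n)
    Q=P.reshape(-1,3);w=(Q[:,0]>430)&(Q[:,0]<530)&(Q[:,1]>60)&(Q[:,1]<270)&(Q[:,2]>110)&(Q[:,2]<200);q=Q[w]
    t=q[(q[:,2]>176)&(q[:,2]<190)];print(n,'roll tops y',np.percentile(t[:,1],[1,50,99]).round(),t[:,0].mean())
    r=q[(q[:,1]<135)&(q[:,2]>155)];print('rod',len(r),np.polyfit(r[:,1],r[:,0],1).round(3),np.median(r,0).round(1),r.min(0).round())
    save('d'+n,p[120:320,250:520] if n=='scene' else p[180:420,150:400],1.5)
    b=Q[(Q[:,2]>6)&(Q[:,2]<14)&(Q[:,0]>425)&(Q[:,0]<525)&(Q[:,1]>80)&(Q[:,1]<270)];print('base',cv2.minAreaRect(b[:,:2].astype(np.float32)))
```

```text
[471.65526891 304.05855384 173.18177422] [1.   0.02] [ 0.6473975   0.91545946 -1.19537408]
scene roll tops y [154. 185. 242.] 482.0685051002244
rod 130 [-1.80000e-02  4.80193e+02] [478.4 110.9 167.9] [471.  86. 161.]
base ((476.5657043457031, 175.70896911621094), (73.56646728515625, 169.7640380859375), 0.6144996285438538)
side roll tops y [156. 178. 209.] 470.96401531768566
rod 149 [-1.70000e-02  4.77523e+02] [475.3 112.4 170.9] [472.  89. 165.]
base ((481.433349609375, 173.9108123779297), (175.45126342773438, 61.96140670776367), 73.99024200439453)
```

View pics/dscene.png

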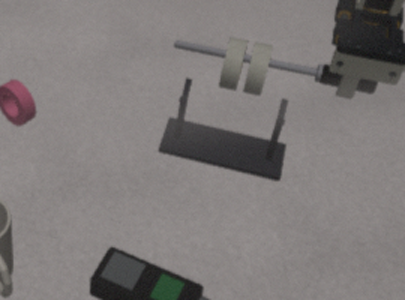

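Both rolls are on the rod, above and between the forks. Trim by (+1,-3) and lower to the recorded seat height, TCP z 91.6.

Call:
{"name": "carry_out", "arguments": {
  "increments": [
    [1,-1,-2,0,0,0],
    [0,-2,-5,0,0,0],
    [0,0,-8,0,0,0],
    [0,0,-9,0,0,0],
    [0,0,-9,0,0,0],
    [0,0,-9,0,0,0],
    [0,0,-8,0,0,0],
    [0,0,-7,0,0,0],
    [0,0,-6,0,0,0],
    [0,0,-5,0,0,0],
    [0,0,-4,0,0,0],
    [0,0,-4,0,0,0],
    [0,0,-3,0,0,0],
    [0,0,-2,0,0,0],
    [0,0,0,0,0,0],
    [0,0,0,0,0,0],
    [0,0,0,0,0,0]
  ]
}}

```text
t: 17.4
position: [472.5, 301.7, 92.3]
ee_rot: [2.198, 2.245, 0.001]
contact_force: [-0.5, 0.6, -1.1]
opening: 17.5
```

```bash
cat > chk.py <<'E'
from h import *
s=st();print(s['position'],s['contact_force'],s['opening'])
for n in ['scene','side']:
    p,d,P,K,M=grab(n)
    Q=P.reshape(-1,3);w=(Q[:,0]>430)&(Q[:,0]<530)&(Q[:,1]>60)&(Q[:,1]<260)&(Q[:,2]>60)&(Q[:,2]<115);q=Q[w]
    t=q[(q[:,2]>98)];print(n,'roll tops y',np.percentile(t[:,1],[1,50,99]).round(),'x',t[:,0].mean().round(1),'zmax',np.percentile(t[:,2],98).round(1))
    r=q[(q[:,1]<145)&(q[:,2]>80)&(q[:,2]<97)&(abs(q[:,1]-112)>10)&(abs(q[:,0]-476)<8)];print('rod',len(r),np.polyfit(r[:,1],r[:,0],1).round(3),np.median(r,0).round(1),r.min(0).round())
    save('e'+n,p)
a=cv2.imread('pics/escene.png')[140:300,300:520];b=cv2.imread('pics/eside.png')[230:420,180:400]
cv2.imwrite('pics/e.png',cv2.resize(np.vstack([a,b]),None,fx=1.7,fy=1.7))
E
python3 chk.py
```

```text
[472.51456597 301.66033391  92.31764604] [-0.53417026  0.60053791 -1.12535477] 17.45433665037507
scene roll tops y [152. 183. 214.] x 480.7 zmax 105.5
rod 96 [-2.3000e-02  4.8167e+02] [479.5 124.6  87.5] [472.  84.  80.]
side roll tops y [112. 184. 206.] x 474.5 zmax 107.7
rod 108 [-2.50000e-02  4.79658e+02] [476.5 126.7  90.4] [472.  87.  85.]
```

View pics/e.png

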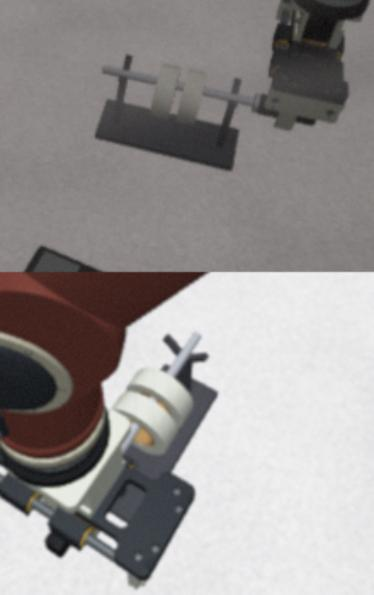

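The rod lies in both V mouths with the rolls between them. Down 0.7 mm, then release. The fingers have about 37 mm of free space on either side.

Call:
{"name": "carry_out", "arguments": {
  "increments": [
    [0,0,-0.8,0,0,0],
    [0,0,0,0,0,0],
    [0,0,0,0,0,0]
  ],
  "grip_force": 5
}}

```text
t: 17.8
position: [472.6, 301.7, 91.6]
ee_rot: [2.198, 2.244, 0.001]
contact_force: [0.1, 0.2, -0.2]
opening: 18.2
```

Call:
{"name": "carry_out", "arguments": {
  "increments": [
    [0,0,0,0,0,0],
    [0,0,0,0,0,0],
    [0,0,0,0,0,0],
    [0,0,0,0,0,0],
    [0,0,0,0,0,0],
    [0,0,0,0,0,0],
    [0,0,0,0,0,0],
    [0,0,0,0,0,0]
  ],
  "claw": 0.3
}}

```text
t: 18.6
position: [472.4, 301.6, 91.3]
ee_rot: [-2.198, -2.245, -0.0]
contact_force: [-0.2, -0.4, 0.1]
opening: 65.0
```

Call:
{"name": "carry_out", "arguments": {
  "increments": [
    [0,0,3,0,0,0],
    [0,0,8,0,0,0],
    [0,0,14,0,0,0],
    [0,0,18,0,0,0],
    [0,0,20,0,0,0],
    [0,0,20,0,0,0],
    [0,0,20,0,0,0],
    [0,20,10,0,0,0],
    [0,30,0,0,0,0],
    [0,30,0,0,0,0],
    [0,30,0,0,0,0],
    [0,20,0,0,0,0],
    [0,10,0,0,0,0],
    [0,0,0,0,0,0],
    [0,0,0,0,0,0],
    [0,0,0,0,0,0]
  ]
}}

```text
t: 20.2
position: [473.1, 439.7, 204.6]
ee_rot: [2.2, 2.241, -0.001]
contact_force: [0.1, -0.3, 0.3]
opening: 65.3
```

```bash
python3 chk.py
```

```text
[473.11317755 439.74116774 204.64462517] [ 0.13772407 -0.25530256  0.32940098] 65.3032884055166
scene roll tops y [151. 183. 213.] x 480.3 zmax 105.3
rod 97 [-1.90000e-02  4.81587e+02] [479.7 124.8  86.9] [474.  84.  81.]
side roll tops y [114. 186. 244.] x 474.4 zmax 107.2
rod 68 [1.30000e-02 4.74872e+02] [476.3 133.5  90.4] [472. 123.  86.]
```

View pics/e.png

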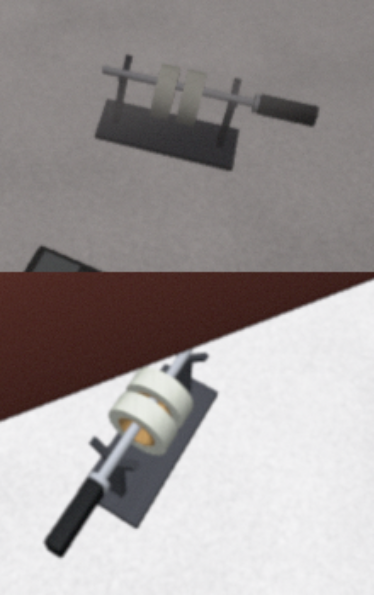

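The spindle is seated in both forks, the large rolls hang between them, and the gripper is clear.

```bash
python3 -c "
from plant import job_done
print(job_done())"
```

```text
the job is handed in; nothing more can be done
None
```

The job is done and handed in at about 20 s of robot time, well inside the 48 s limit. I gripped the spindle by its handle, threaded it through both large rolls and lifted them off together. I then laid the spindle back in the stand's forks and moved the gripper away.

- **Lift:** with the rod at about 166 mm, both rolls hung on it with tops at about 186 mm. That puts their centres near 153 mm, above the 85 mm needed.
- **Seating:** after release, the rod is back at the height measured at the start, about 87 mm in the scene view and 90 mm in the side view. Its slope in the scene view is about 1°, matching the stand.
- **Rolls:** their tops are at about 105–107 mm, so the centres are near 72–74 mm. They span roughly y = 151 to 213, against a stand centre of about 177, so they hang between the forks.
- **Disagreements:** the two fixed cameras differ by about 3 mm in x and z, slightly beyond their stated 2 mm accuracy. The last side-view rod fit was unreliable because the arm blocked part of it. I relied on the scene view and the picture instead.
- **Not checked:** I did not measure that the rolls were still. I took only one set of pictures after release.

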